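# Show a tray of test plates and send it back

### The arm

A 7-joint arm with a two-finger parallel gripper is mounted at the origin on the work surface. World frame = base frame: x ahead of the robot, y to its left, z up, the work surface at z = 0. Lengths are in m, angles in degrees, forces in N, time in s.
With the tool pointing down it reaches from about 0.425 to 0.875 m from the base axis. Payload 4.7 kg.
Tool frame: the origin (TCP) lies midway between the tips of the shut fingers; the grasp point (between the pads) lies 19 mm behind it; y points along the fingers, x is the direction in which the jaws open and shut, and the axes are right-handed (so a half turn about y gives the same grasp; the last joint's range is limited). The gripper opens to 87 mm and grips with 3 to 60 N. Pads are 19 mm wide; open, the fingers measure 117 mm over their backs; the gripper's body (75 mm by 190 mm) begins 51 mm behind the grasp point.
Start: joints at [-63.363, 18.392, -4.016, 83.108, 1.295, 78.541, -3.26], TCP at [0.283, 0.585, 0.223] pointing down, gripper open.
Joint ranges: [-163.93, 163.93], [-17.29, 119.83], [-79.2, 71.16], [3.27, 140.29], [-89.18, 269.18], [5.43, 117.66], [-154.24, 154.24]. Speed limits (degrees/s): [147.25, 147.25, 180, 180, 180, 180, 180].

### API

Orientations are given as [roll, pitch, yaw] about the fixed x, y, z axes, in that order (R = Rz(yaw) Ry(pitch) Rx(roll)).
In Python, from cell import env gives the robot as it stands.
- The arm moves only by the tool carry_out, never from a script. Its argument "targets" is a list of rows, each a list of 2 entries, a list of its own where there are three numbers: the shift along the tool's x, y, z in mm, then the turn, a rotation vector about the tool's x, y, z in degrees. A call has 1 to 12 rows; each row shifts and turns the commanded pose from where the row before left it, along the tool's axes as they then stand; what a row does not reach is not made up. A row lasts 1/10 s, in which the tool goes at most 50 mm and 8.59 degrees, less where a joint would pass 70% of its speed; a pose out of reach is approached as far as the arm can. A call with a gripper value outside its range is refused whole. "jaw" is the opening, from 0 (shut) to 1 (fully open), set as the call begins (left out, the last holds). The fingers move at their own pace and stop on an object; "squeeze" is the grip in N (left out, the last holds). Time passes only in rows, so rows that do not move let the fingers close. It gives the time, the measured TCP pose, the force and the opening at its end, in the units of the state.
- env.get_obs(): the state, without advancing time (a new reading comes with each control period).
- env.read_camera(name): name is "scene" or "top" or "wrist"; returns the picture (400x640x3 uint8, red, green, blue); there is no depth.
- env.get_calibration(name): a dict with "fx", "fy", "cx", "cy" (pixels), "D" ([k1, k2, p1, p2, k3] as OpenCV has them; the pictures are not rectified), "R" (3x3) and "t" (3): a world point X has camera coordinates R X + t; the wrist camera has in their place "hand_eye" (4x4, takes a point from camera to tool coordinates, whose origin is the TCP and whose axes are the tool frame's). Camera axes: x right, y down, z forward; pixel columns grow to the right and rows downward; lengths in m; the calibration is good to about 2 mm. A picture is of the moment at which its call begins: read the wrist's pose just before it. get_calibration takes no time and is no camera call.
- env.sign_off(): hands the job in, once; it reports no verdict.
Trained networks look in the newest picture that a camera, given by its name, has taken for a name from the list of things; names that differ only in an ending like _2 or _b are one class to them, and where a whole thing is asked for, a point or a joint stands for the part that bears it (a point fixed in the world has none). Each returns a list of dicts, best first, with "p" (0 to 1); they miss things now and then, are a little off and sometimes report something else, mostly with a low value. They report only what shows in the picture. A call takes as long as a camera call.
- env.outline_of(camera, label): "mask" (400x640 bool, what is visible of it) and "xy" ([column, row] in pixels, amid what is visible of it).
The state is a dict: "time_s": time; "qpos": joint angles; "joint_velocities": joint speeds; "effort": joint torques, N m; "tool_pos": TCP position; "tool_rot": TCP orientation; "force": force on the tool from outside, world axes, zero at the start; "wrist_torque": the same for the moment, N m; "grip_width": finger opening in m.
Only numpy, scipy, OpenCV 4.12 (cv2) and the standard library are available. Lean on these libraries where they do the work, as an engineer would, in place of code of your own. Each camera call takes 0.05 s, during which the arm holds its last target.

### The job

Show me the steel test plates in the blue tray: pull the tray out by its handle until it locks, then let go so that it stands open by itself for at least a second. Then press the green release button on top of the blue unit so that the tray runs fully home, and leave the yellow tray shut.

Things in the scene. Friction and masses are not known exactly. Their poses are not given: they have to be found in the camera images.
- blue_unit: the unit with the blue tray and a blue card on its roof: grey steel desktop unit on the table, 260 deep (x) x 170 wide (y) x 120 mm high; origin at the centre of its underside, its x axis points from its front to its back, y to its left as seen from the robot, z up. It cannot be moved. Its tray slides out along the unit's -x, towards the robot. A twin unit with a yellow front stands beside it, to either side; near by lie a stack of plates, a wood block and a tumbler.
- blue_grip (a point): grip point on the blue tray's handle; moves with the tray. The handle is an upright bow on the front panel: its upright bar is 12 mm square, centred on this point in x and y, and runs from 57 mm below this point to 17 mm above it (top at 112 mm above the table); it stands 36 mm clear of the panel and joins it by a 12 mm wide arm at each end (upper arm level with the bar's top). Pinch it from above, the jaws closing along the unit's y.
- blue_tray (a joint): how far the blue tray is out, in m: 0 is fully home, it locks at 0.100 when pulled past about 0.102, and the end stop is at 0.115. A spring draws it home with 4 to 5 N and the slides are damped (30 N s/m), so unlocked it runs home by itself in about 1 s; pulling takes about 6 to 12 N, most just before the lock, where a catch must be overridden and the button dips by itself.
- blue_button (a point): centre of the top face of the blue unit's green release button: round, 28 mm across, 16 mm above the roof (136 mm above the table) when up, 100 mm ahead of the unit's centre (-x) and 55 mm to its left (+y), in a black collar 6 mm high and 44 mm across. Press straight down; 9 mm of travel, the lock opens after 4 to 6 mm; 3 N to start, 5 to 6 N to bottom. It springs back up.
- blue_release (a joint): travel of the blue unit's release button, in m: 0 up, 0.009 fully pressed
- yellow_tray (a joint): how far the yellow tray of the twin unit is out, in m: 0 shut. Same sizes and workings as the blue one; leave it shut.

How it is judged:
By the outcome, as a careful person would: the job done as asked, in the order asked, and still so for the second after the job is handed in, with the robot touching nothing.
It also fails if it takes over 48 s, if anything falls off the work surface, if the arm or the gripper's body presses on something with over 40 N, if the wrist force passes 120 N, or if a joint passes its speed limit or range.

## Working session

There is one attempt and no reset: what is moved stays moved. The work goes in short steps, Python scripts to look and compute and a tool call to move; the robot and the scene stay as the last step left them, time stands still between calls to the robot, and variables do not carry over. Pictures are saved under pics/ and viewed, and the job is handed in when it is done.

Besides the shell and the picture viewer there is one more tool, called after "Call:" as name(argument=value, ...) on one line, values as JSON. carry_out: Moves the arm, as the interface text tells. Its arguments: {"type":"object","properties":{"targets":{"type":"array","items":{"type":"array"}},"jaw":{"type":"number"},"squeeze":{"type":"number"}},"required":["targets"]}

```bash
mkdir -p pics; cat > h.py <<'E'
from cell import env
import numpy as np, cv2
def save(n,f):
    im=env.read_camera(n); cv2.imwrite('pics/'+f,im[:,:,::-1]); return im
E
python3 - <<'E'
from h import *
o=env.get_obs(); print(o)
save('scene','s0.png')
for l in ['blue_unit','blue_grip','blue_button','blue_tray','yellow_tray']:
    print(l,[(r['p'],r['xy'],r['mask'].sum()) for r in env.outline_of('scene',l)])
save('top','t0.png')
for l in ['blue_unit','blue_grip','blue_button','blue_tray','yellow_tray']:
    print(l,[(r['p'],r['xy'],r['mask'].sum()) for r in env.outline_of('top',l)])
for c in ['scene','top','wrist']: print(env.get_calibration(c))
E
```

```text
{'time_s': 0.0, 'qpos': array([-63.36502983,  18.43937926,  -4.01718832,  83.17507468,
         1.29499434,  78.53794008,  -3.26036187]), 'joint_velocities': array([-0.04294763,  0.09896197,  0.07960474,  0.0371849 , -0.00114346,
        0.05320054,  0.10120586]), 'effort': array([-3.55806715e-04, -4.91296041e+01, -4.03811065e-01, -3.12521803e+01,
       -6.38586958e-02,  4.39503312e-02,  1.92426464e-04]), 'tool_pos': array([0.28297129, 0.58457483, 0.22145657]), 'tool_rot': array([-90.00507704,   0.10714762,  64.17598781]), 'force': array([0.36724977, 0.29086874, 0.80604868]), 'wrist_torque': array([-0.0257789 ,  0.025769  , -0.01372395]), 'grip_width': 0.08720958392527572}
blue_unit [(0.71, [414.4, 209.6], np.int64(17647))]
blue_grip [(0.63, [366.9, 138.1], np.int64(597))]
blue_button [(0.5, [413.6, 140.9], np.int64(161))]
blue_tray []
yellow_tray [(0.68, [241.4, 198.1], np.int64(728))]
blue_unit [(0.75, [250.4, 156.4], np.int64(11408))]
blue_grip [(0.74, [243.5, 220.3], np.int64(720))]
blue_button [(0.62, [216.0, 199.5], np.int64(153))]
blue_tray [(0.75, [244.8, 218.8], np.int64(79
[... 663 characters left out ...]
 0.00574931],
       [-0.99859581, -0.0272628 , -0.04542194],
       [ 0.04556133, -0.00451352, -0.99895135]]), 't': array([-0.02958841,  0.65191385,  0.9992978 ])}
{'fx': 286.7206908654944, 'fy': 286.7206908654944, 'cx': 317.21878729610376, 'cy': 200.94291039153316, 'D': array([-0.00929354,  0.        ,  0.        ,  0.        ,  0.        ]), 'hand_eye': array([[ 9.99998698e-01,  1.58509978e-03,  3.00850986e-04,
        -1.19460690e-03],
       [ 1.67549210e-04, -2.87489286e-01,  9.57783839e-01,
        -1.61847364e-01],
       [ 1.60467439e-03, -9.57782542e-01, -2.87489177e-01,
         7.88183885e-02],
       [ 0.00000000e+00,  0.00000000e+00,  0.00000000e+00,
         1.00000000e+00]])}
```

View pics/s0.png

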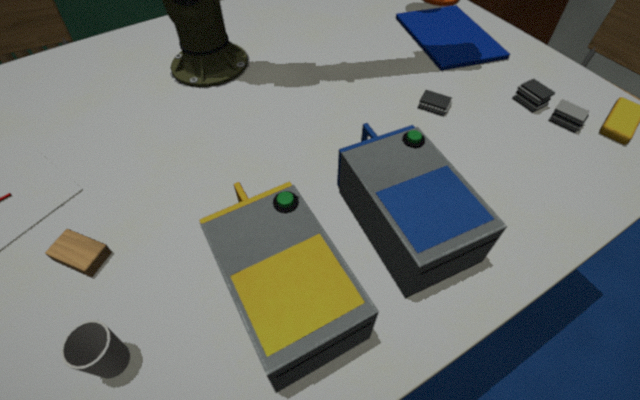

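View pics/t0.png

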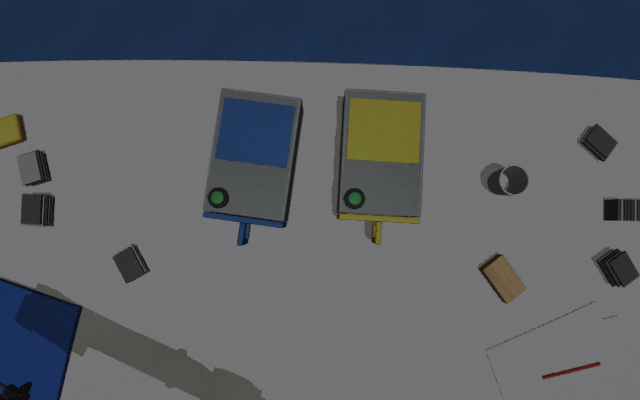

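The scene view shows the blue unit at right (button ~(414,138), handle ~(368,132)). In the top view its button is ~(217,198), its handle runs to ~(241,243), and the yellow unit is beside it. Next I'll crop in for the corners.

```bash
python3 - <<'E'
import cv2
t=cv2.imread('pics/t0.png');cv2.imwrite('pics/t0c.png',cv2.convertScaleAbs(cv2.resize(t[80:260,180:320],None,fx=4,fy=3.3,interpolation=cv2.INTER_CUBIC)[:, :],alpha=2))
s=cv2.imread('pics/s0.png');cv2.imwrite('pics/s0c.png',cv2.resize(s[110:310,320:520],None,fx=3,fy=3,interpolation=cv2.INTER_CUBIC))
E
```

```text
(no output)
```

View pics/t0c.png

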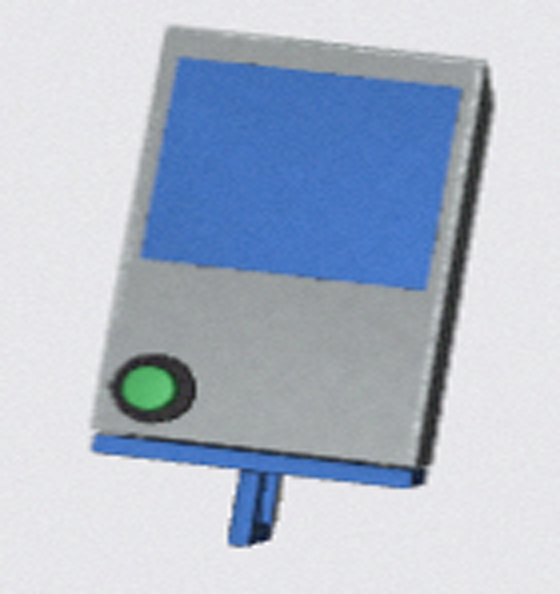

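View pics/s0c.png

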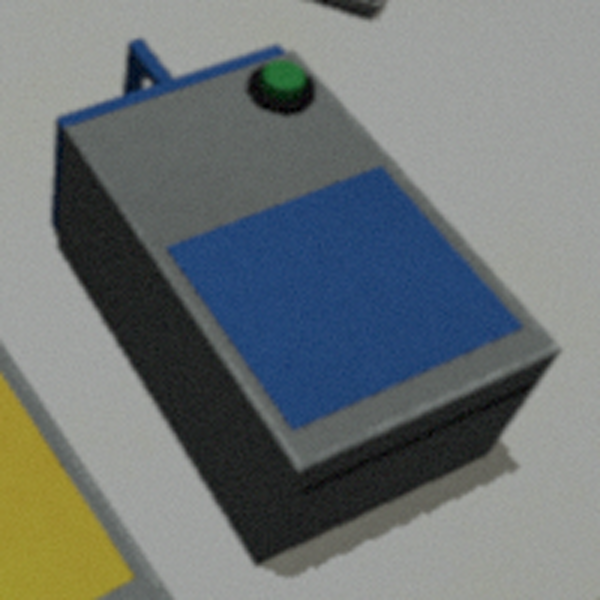

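```bash
cat > fit.py <<'E'
from h import *
from scipy.optimize import least_squares
C={c:env.get_calibration(c) for c in ['scene','top']}
def proj(c,P):
    k=C[c];K=np.array([[k['fx'],0,k['cx']],[0,k['fy'],k['cy']],[0,0,1]])
    return cv2.projectPoints(np.atleast_2d(P).astype(float),cv2.Rodrigues(k['R'])[0],k['t'],K,k['D'])[0][:,0]
def ray(c,uv,z):
    k=C[c];K=np.array([[k['fx'],0,k['cx']],[0,k['fy'],k['cy']],[0,0,1]])
    n=cv2.undistortPoints(np.array([[uv]],float),K,k['D'])[0,0]
    d=k['R'].T@np.r_[n,1];o=-k['R'].T@k['t'];return o+d*(z-o[2])/d[2]
def W(p,L):
    c,s=np.cos(p[2]),np.sin(p[2]);L=np.atleast_2d(L)
    return np.c_[p[0]+c*L[:,0]-s*L[:,1],p[1]+s*L[:,0]+c*L[:,1],L[:,2]]
E
python3 - <<'E'
from fit import *
L=np.array([[.13,.085,.12],[.13,-.085,.12],[-.13,.085,.12],[-.13,-.085,.12],[-.1,.055,.136]])
T=np.array([[168,27],[487,62],[93,430],[417,465],[149,387]])/[4,3.3]+[180,80]
S=np.array([[560,348],[302,470],[290,50],[62,125],[285,78]])/3+[320,110]
for nm,use in [('t',[1,0]),('s',[0,1]),('both',[1,1])]:
    f=lambda p:np.r_[use[0]*(proj('top',W(p,L))-T).ravel(),use[1]*(proj('scene',W(p,L))-S).ravel()]
    r=least_squares(f,[.7,.2,0]);print(nm,r.x[:2],np.degrees(r.x[2]));print(f(r.x).reshape(-1,2).round(1).tolist())
    print('button',W(r.x,L[4]))
tp=ray('top',(240.7,240.6),.112); print('handle bar top front',tp)
c,s=np.cos(r.x[2]),np.sin(r.x[2]);d=tp[:2]-r.x[:2];print('local',c*d[0]+s*d[1],-s*d[0]+c*d[1])
print(ray('scene',(366,124.5),.112))
o=env.get_obs();from scipy.spatial.transform import Rotation as Ro
print(Ro.from_euler('xyz',o['tool_rot'],degrees=True).as_matrix())
E
```

```text
t [0.73272533 0.13300878] -6.295616195101605
[[-0.1, -0.5], [0.2, -0.7], [-0.3, 0.0], [0.0, 0.8], [0.3, 0.3], [-0.0, -0.0], [-0.0, -0.0], [-0.0, -0.0], [-0.0, 0.0], [-0.0, -0.0]]
button [[0.6393596  0.19864292 0.136     ]]
s [0.73494927 0.13445803] -6.056071335169201
[[-0.0, -0.0], [-0.0, -0.0], [-0.0, -0.0], [-0.0, -0.0], [-0.0, -0.0], [1.0, 0.0], [-0.8, 0.5], [0.4, -0.3], [0.0, 0.8], [-0.5, -1.7]]
button [[0.64130995 0.19970125 0.136     ]]
both [0.73406658 0.13393023] -6.130069650423799
[[-0.7, -1.1], [-0.4, -1.5], [-0.6, -0.5], [-0.2, 0.1], [-0.0, -0.2], [0.3, -0.1], [-1.5, 0.2], [0.0, -0.4], [-0.4, 0.6], [-1.0, -1.9]]
button [[0.64051161 0.19929433 0.136     ]]
handle bar top front [0.55252233 0.15259272 0.112     ]
local -0.18249908105035967 -0.0008305888910064285
[0.55085586 0.1547353  0.112     ]
[[ 4.35649508e-01  8.11562032e-05 -9.00116381e-01]
 [ 9.00116378e-01  8.73788392e-05  4.35649514e-01]
 [ 1.14006785e-04 -9.99999993e-01 -3.49834793e-05]]
```

Call:
carry_out(targets=[[[0,0,0],[0,-6.6,0]],[[0,0,0],[0,-6.6,0]],[[0,0,0],[0,-6.5,0]],[[-33,3,-26],[0,0,0]],[[-33,3,-26],[0,0,0]],[[-33,3,-26],[0,0,0]],[[-33,3,-26],[0,0,0]],[[-33,3,-26],[0,0,0]],[[-33,3,-26],[0,0,0]],[[-33,3,-26],[0,0,0]],[[-33,3,-26],[0,0,0]],[[-33,3,-26],[0,0,0]]], jaw=1)

```text
time_s: 1.8
tool_pos: [0.485, 0.2633, 0.1958]
tool_rot: [-90.0, -0.0, 83.9]
force: [0.9, -0.4, 0.2]
grip_width: 0.0868
```

```bash
python3 - <<'E'
from fit import *
o=env.get_obs(); print(o['tool_pos'],o['tool_rot'],o['time_s'],o['qpos'])
print('edge',[ray('top',uv,.112) for uv in [(239.5,245.5),(241.5,239)]])
E
```

```text
[0.48495389 0.26332844 0.19581633] [-9.00385884e+01 -3.82800555e-02  8.38784298e+01] 1.8 [-37.47276395   7.21348522   6.76664548  99.74859795  -0.89409073
  73.03574108  53.37932502]
edge [array([0.54231769, 0.15477487, 0.112     ]), array([0.55588047, 0.1510311 , 0.112     ])]
```

Call:
carry_out(targets=[[[-34,6,-26],[0,0,0]],[[-34,6,-26],[0,0,0]],[[-34,6,-25],[0,0,0]],[[0,0,0],[0,0,0]]])

```text
time_s: 2.2
tool_pos: [0.5524, 0.147, 0.177]
tool_rot: [-90.1, 0.2, 83.3]
force: [0.5, -0.0, -0.1]
grip_width: 0.0872
```

```bash
python3 - <<'E'
from fit import *
from scipy.spatial.transform import Rotation as Ro
o=env.get_obs(); print(o['tool_pos'],o['tool_rot'],o['time_s'],o['force'])
im=save('wrist','w1.png')
for l in ['blue_grip','blue_button']:
    print(l,[(r['p'],r['xy'],r['mask'].sum()) for r in env.outline_of('wrist',l)])
k=env.get_calibration('wrist');H=k['hand_eye']
T=np.eye(4);T[:3,:3]=Ro.from_euler('xyz',o['tool_rot'],degrees=True).as_matrix();T[:3,3]=o['tool_pos']
M=np.linalg.inv(T@H);K=np.array([[k['fx'],0,k['cx']],[0,k['fy'],k['cy']],[0,0,1]])
np.savez('w1.npz',M=M,K=K,D=k['D'])
p=[.7338,.1337,np.radians(-6.15)]
L=[[-.19,-.006,.112],[-.19,.006,.112],[-.178,0,.112],[-.1,.055,.136],[-.13,.085,.12],[-.13,-.085,.12]]
uv=cv2.projectPoints(W(p,L),cv2.Rodrigues(M[:3,:3])[0],M[:3,3],K,k['D'])[0][:,0];print(uv.round(1))
for q in uv: cv2.circle(im,tuple(int(round(a)) for a in q),2,(255,0,0),-1)
cv2.imwrite('pics/w1b.png',im[:,:,::-1])
E
```

```text
[0.55244957 0.14699593 0.17700563] [-90.07998277   0.23642039  83.26061786] 2.2 [ 0.45453056 -0.04073573 -0.07295299]
blue_grip [(0.58, [322.6, 239.8], np.int64(8418))]
blue_button [(0.66, [393.2, 307.1], np.int64(774))]
[[319.1 204.2]
 [333.5 204.1]
 [326.3 217.7]
 [392.5 314.5]
 [425.1 272.6]
 [228.3 273.7]]
```

View pics/w1b.png

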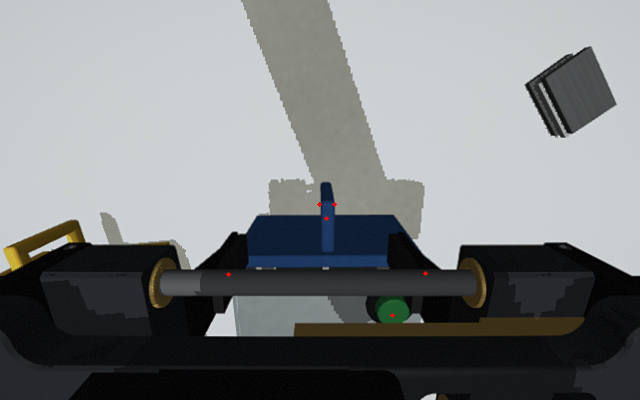

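The wrist view shows the bow's upright bar top at about (327,204), the button at (392,310) and the panel below. My projected points fall on them to within a few pixels. Next I'll zoom in.

```bash
python3 - <<'E'
from fit import *
im=cv2.imread('pics/w1.png');cv2.imwrite('pics/w1c.png',cv2.resize(im[170:330,230:430],None,fx=4,fy=3.6,interpolation=cv2.INTER_CUBIC))
o=env.get_obs(); print(o['tool_pos'],o['tool_rot'],o['time_s'],o['joint_velocities'])
E
```

```text
[0.54964756 0.15572429 0.17759017] [-8.99796689e+01 -4.33863938e-02  8.38665897e+01] 2.35 [-1.25042654 -0.33040508 -1.3929156  -0.11231189 -0.02857489  0.09411874
  0.01886408]
```

View pics/w1c.png

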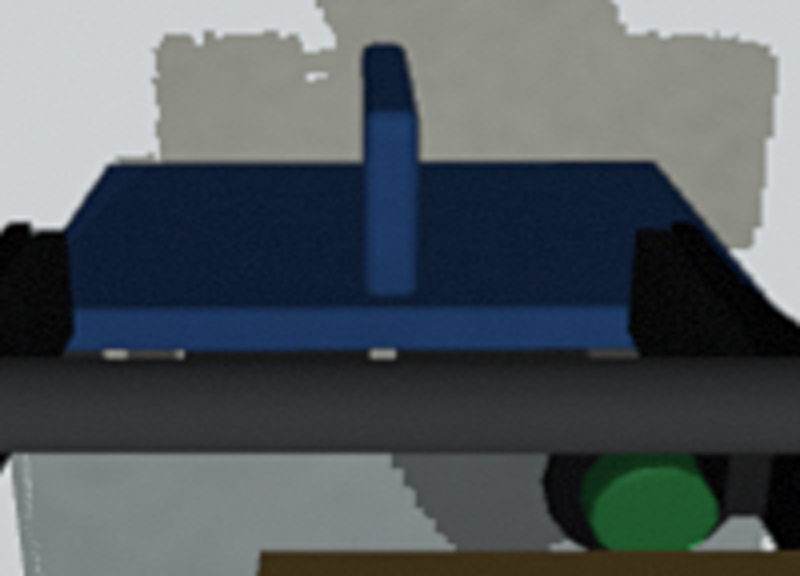

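```bash
cat > wr.py <<'E'
from fit import *
from scipy.spatial.transform import Rotation as Ro
def wcam(o):
    k=env.get_calibration('wrist');T=np.eye(4);T[:3,:3]=Ro.from_euler('xyz',o['tool_rot'],degrees=True).as_matrix();T[:3,3]=o['tool_pos']
    E=T@k['hand_eye'];K=np.array([[k['fx'],0,k['cx']],[0,k['fy'],k['cy']],[0,0,1]]);return E,K,k['D']
def wray(o,uv,z):
    E,K,D=wcam(o);n=cv2.undistortPoints(np.array([[uv]],float),K,D)[0,0]
    d=E[:3,:3]@np.r_[n,1];return E[:3,3]+d*(z-E[2,3])/d[2]
E
python3 - <<'E'
from wr import *
import json
o=env.get_obs(); print(o['tool_pos'],o['tool_rot'],o['time_s'])
json.dump({k:np.array(o[k]).tolist() for k in ('tool_pos','tool_rot')},open('o2.json','w'))
im=save('wrist','w2.png')[:,:,::-1]
cv2.imwrite('pics/w2c.png',cv2.resize(im[170:330,230:430],None,fx=4,fy=3.6,interpolation=cv2.INTER_CUBIC))
E
```

```text
[0.54964756 0.15572429 0.17759017] [-8.99796689e+01 -4.33863938e-02  8.38665897e+01] 2.35
```

View pics/w2c.png

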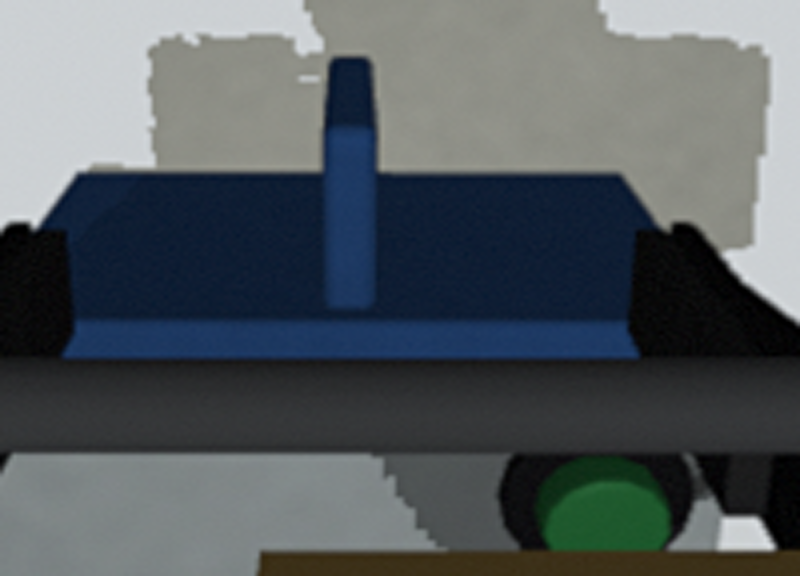

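```bash
python3 - <<'E'
from wr import *
import json
o=json.load(open('o2.json'))
p=[.7338,.1337,np.radians(-6.15)];c,s=np.cos(p[2]),np.sin(p[2])
for n,q,z in [('barfront',(351,126),.112),('armback',(351,307),.112),('panel l',(65,357),.12),('btn',(605,525),.136)]:
    P=wray(o,(230+q[0]/4,170+q[1]/3.6),z);d=P[:2]-p[:2];print(n,P.round(4),'local',(c*d[0]+s*d[1]).round(4),(-s*d[0]+c*d[1]).round(4))
E
```

```text
barfront [0.5421 0.1559 0.112 ] local -0.1929 0.0015
armback [0.5882 0.151  0.112 ] local -0.1466 0.0016
panel l [0.5908 0.0888 0.12  ] local -0.1374 -0.0599
btn [0.6378 0.1996 0.136 ] local -0.1025 0.0553
```

Call:
carry_out(targets=[[[-0.5,25,0],[0,0,0]],[[-0.5,25,0],[0,0,0]],[[0,25,0],[0,0,0]],[[0,25,0],[0,0,0]],[[0,0,0],[0,0,0]],[[0,0,0],[0,0,0]]])

```text
time_s: 3.0
tool_pos: [0.5494, 0.1556, 0.078]
tool_rot: [-90.0, -0.0, 84.0]
force: [0.2, 0.5, 0.3]
grip_width: 0.0873
```

Call:
carry_out(targets=[[[0,0,0],[0,0,0]],[[0,0,0],[0,0,0]],[[0,0,0],[0,0,0]],[[0,0,0],[0,0,0]],[[0,0,0],[0,0,0]],[[0,0,0],[0,0,0]]], jaw=0, squeeze=40)

```text
time_s: 3.6
tool_pos: [0.5498, 0.1541, 0.0777]
tool_rot: [-90.0, -0.0, 83.9]
force: [0.2, -0.4, -0.0]
grip_width: 0.0465
```

Call:
carry_out(targets=[[[0,0,0],[0,0,0]],[[0,0,0],[0,0,0]],[[0,0,0],[0,0,0]],[[0,0,0],[0,0,0]],[[0,0,0],[0,0,0]],[[0,0,0],[0,0,0]],[[0,0,0],[0,0,0]]])

```text
time_s: 4.3
tool_pos: [0.5499, 0.1556, 0.0776]
tool_rot: [-90.0, -0.1, 83.9]
force: [1.3, 4.2, -2.5]
grip_width: 0.0117
```

Call:
carry_out(targets=[[[0,0,4],[0,0,0]],[[0,0,8],[0,0,0]],[[0,0,10],[0,0,0]],[[0,0,10],[0,0,0]],[[0,0,10],[0,0,0]],[[0,0,10],[0,0,0]],[[0,0,10],[0,0,0]],[[0,0,10],[0,0,0]],[[0,0,10],[0,0,0]],[[0,0,8],[0,0,0]],[[0,0,5],[0,0,0]],[[0,0,0],[0,0,0]]])

```text
time_s: 5.5
tool_pos: [0.4573, 0.1659, 0.0776]
tool_rot: [-90.3, -0.2, 83.9]
force: [7.1, 8.5, -9.8]
grip_width: 0.0119
```

Call:
carry_out(targets=[[[0,0,4],[0,0,0]],[[0,0,4],[0,0,0]],[[0,0,4],[0,0,0]],[[0,0,2],[0,0,0]],[[0,0,0],[0,0,0]],[[0,0,0],[0,0,0]]])

```text
time_s: 6.1
tool_pos: [0.4427, 0.1675, 0.0776]
tool_rot: [-90.2, -0.2, 83.9]
force: [6.0, 7.7, -8.7]
grip_width: 0.0114
```

Call:
carry_out(targets=[[[0,0,-3],[0,0,0]],[[0,0,-3],[0,0,0]],[[0,0,-2],[0,0,0]],[[0,0,0],[0,0,0]],[[0,0,0],[0,0,0]]])

```text
time_s: 6.6
tool_pos: [0.4507, 0.1666, 0.0776]
tool_rot: [-90.2, -0.2, 83.9]
force: [5.5, 6.8, -7.5]
grip_width: 0.0114
```

```bash
python3 - <<'E'
from wr import *
o=env.get_obs(); print(o['tool_pos'],o['tool_rot'],o['time_s'],o['force'])
t=save('top','t2.png'); cv2.imwrite('pics/t2c.png',cv2.convertScaleAbs(cv2.resize(t[80:300,160:340,::-1],None,fx=4,fy=2.7),alpha=2))
E
```

```text
[0.45065458 0.16659207 0.07756465] [-90.17672639  -0.17166536  83.89844473] 6.6 [ 5.45222219  6.8114556  -7.49883127]
```

View pics/t2c.png

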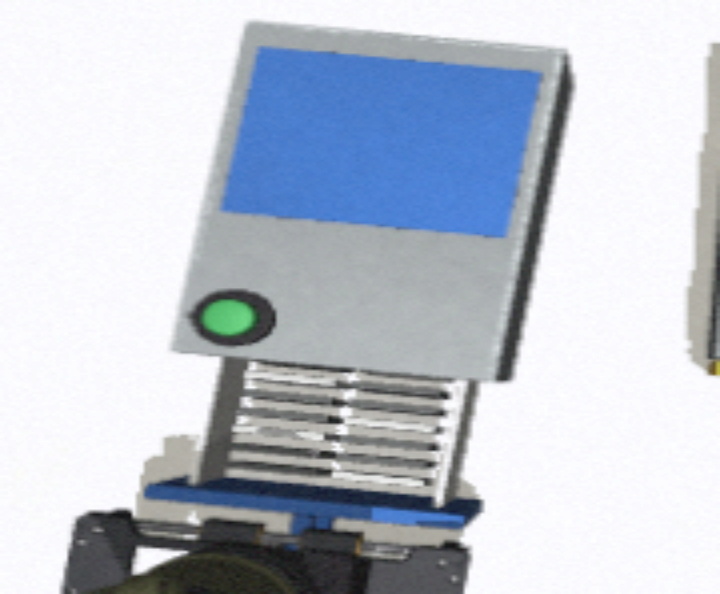

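Call:
carry_out(targets=[[[0,0,-2],[0,0,0]],[[0,0,-1],[0,0,0]],[[0,0,0],[0,0,0]]])

```text
time_s: 6.95
tool_pos: [0.4512, 0.1665, 0.0775]
tool_rot: [-89.9, -0.1, 83.9]
force: [-2.9, 6.7, -1.8]
grip_width: 0.0114
```

The tray blocked the return and the force changed sign, so it's locked. I'll unload the grip and let go.

Call:
carry_out(targets=[[[0,0,1],[0,0,0]],[[0,0,1],[0,0,0]],[[0,0,0],[0,0,0]]])

```text
time_s: 7.25
tool_pos: [0.4507, 0.1666, 0.0775]
tool_rot: [-90.1, -0.2, 83.9]
force: [2.8, 7.1, -5.8]
grip_width: 0.0115
```

Call:
carry_out(targets=[[[0,0,0],[0,0,0]],[[0,0,0],[0,0,0]],[[0,0,0],[0,0,0]],[[0,0,0],[0,0,0]],[[0,0,0],[0,0,0]],[[0,0,0],[0,0,0]],[[0,0,0],[0,0,0]],[[0,0,0],[0,0,0]]], jaw=0.6)

```text
time_s: 8.05
tool_pos: [0.4503, 0.1648, 0.0776]
tool_rot: [-90.0, -0.0, 83.9]
force: [0.2, -1.3, 0.2]
grip_width: 0.0518
```

Call:
carry_out(targets=[[[0,-15,0],[0,0,0]],[[0,-25,0],[0,0,0]],[[0,-30,0],[0,0,0]],[[0,-30,0],[0,0,0]],[[0,-15,0],[0,0,0]],[[0,0,0],[0,0,0]]], jaw=0)

```text
time_s: 8.65
tool_pos: [0.4519, 0.1655, 0.1951]
tool_rot: [-90.2, -0.2, 83.9]
force: [0.6, -0.1, 0.0]
grip_width: 0.0125
```

```bash
python3 - <<'E'
from wr import *
o=env.get_obs(); print(o['tool_pos'],o['tool_rot'],o['time_s'],o['force'])
t=save('top','t3.png'); cv2.imwrite('pics/t3c.png',cv2.convertScaleAbs(cv2.resize(t[80:300,160:340,::-1],None,fx=4,fy=2.7),alpha=2))
s=save('scene','s3.png')
E
```

```text
[0.45185786 0.16552115 0.19507712] [-90.24732557  -0.1608749   83.87557817] 8.65 [ 0.60224973 -0.13780211  0.03627453]
```

View pics/t3c.png

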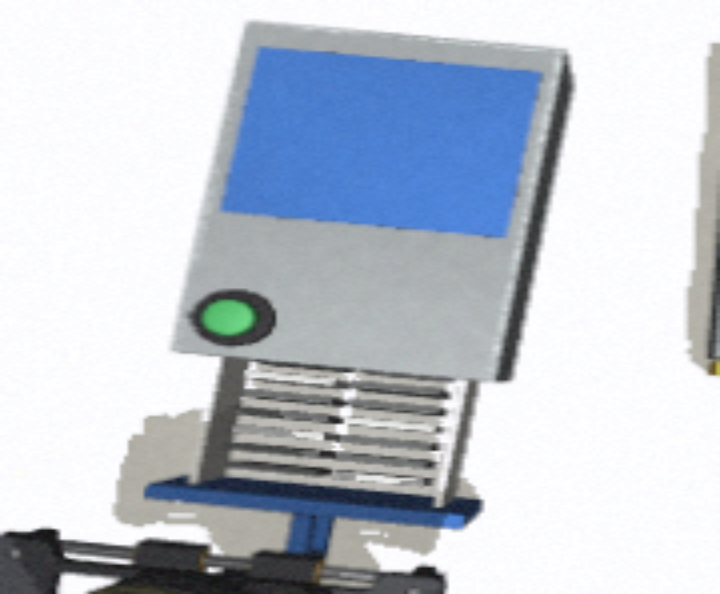

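View pics/s3.png

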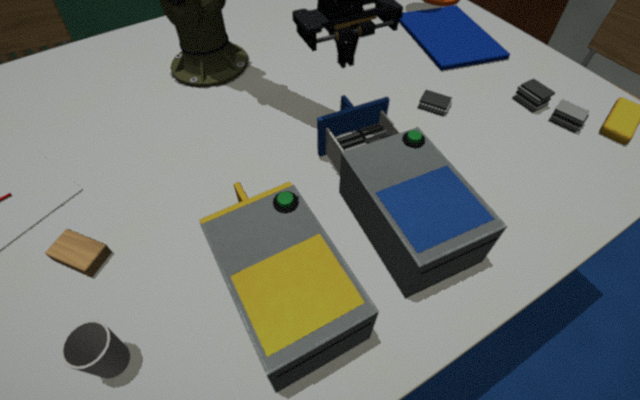

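The tray stands open by itself with the plates visible. In the top crop its panel is at ~y 500, and in the scene view the yellow tray is still shut. Next I'll move over the button, which also gives it time standing open.

Call:
carry_out(targets=[[[3,0,-10],[0,0,0]],[[7,0,-25],[0,0,0]],[[9,0,-30],[0,0,0]],[[9,0,-30],[0,0,0]],[[9,0,-30],[0,0,0]],[[9,5,-29],[0,0,0]],[[5,10,-20],[0,0,0]],[[3,10,-10],[0,0,0]],[[0,5,0],[0,0,0]],[[0,0,0],[0,0,0]],[[0,0,0],[0,0,0]],[[0,0,0],[0,0,0]]], jaw=0)

```text
time_s: 9.95
tool_pos: [0.6387, 0.199, 0.1636]
tool_rot: [-90.1, -0.1, 83.9]
force: [-0.4, 0.3, -0.1]
grip_width: 0.0005
```

```bash
python3 - <<'E'
from wr import *
o=env.get_obs(); print(o['tool_pos'],o['tool_rot'],o['time_s'],o['force'],o['grip_width'])
w=save('wrist','w4.png'); s=save('scene','s4.png')
cv2.imwrite('pics/s4c.png',cv2.resize(s[60:220,300:480,::-1],None,fx=4,fy=3.6,interpolation=cv2.INTER_CUBIC))
E
```

```text
[0.63872736 0.19904512 0.16360196] [-9.00554617e+01 -5.18023771e-02  8.38880680e+01] 9.95 [-0.39982337  0.33395852 -0.07511286] 0.000488908805751095
```

View pics/w4.png

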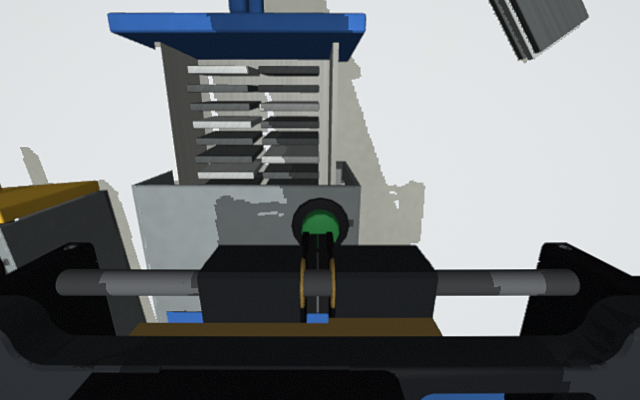

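View pics/s4c.png

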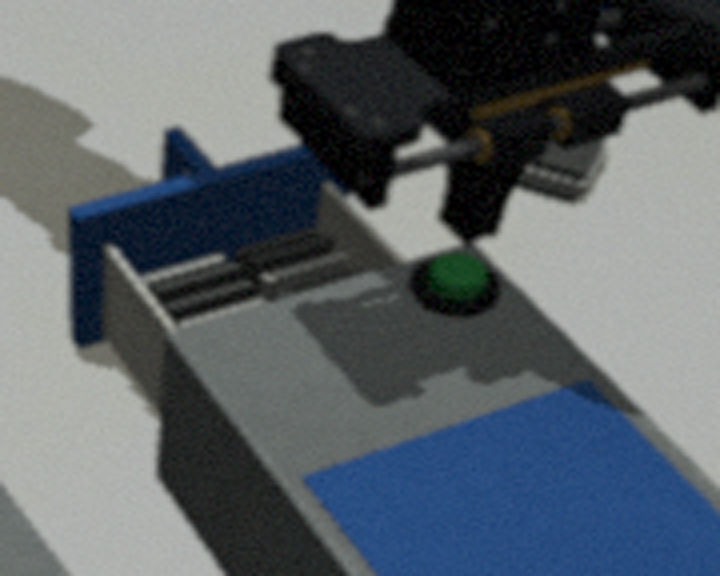

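```bash
python3 - <<'E'
from wr import *
o=env.get_obs(); print(o['tool_pos'],o['time_s'])
for uv,z in [((320,222),.126),((320,224),.136)]: print(wray(o,uv,z))
E
```

```text
[0.63894275 0.19907178 0.1636845 ] 10.05
[0.63608491 0.20037321 0.126     ]
[0.63376364 0.20051062 0.136     ]
```

Call:
carry_out(targets=[[[0,10,0],[0,0,0]],[[0,10,0],[0,0,0]],[[0,4,0],[0,0,0]],[[0,3,0],[0,0,0]],[[0,3,0],[0,0,0]],[[0,0,0],[0,0,0]]])

```text
time_s: 10.65
tool_pos: [0.6388, 0.1989, 0.1323]
tool_rot: [-90.0, 0.0, 83.9]
force: [-0.5, 0.0, -0.6]
grip_width: 0.0005
```

```bash
python3 - <<'E'
from wr import *
o=env.get_obs(); print(o['tool_pos'],o['time_s'],o['force'])
w=save('wrist','w5.png'); s=save('scene','s5.png')
cv2.imwrite('pics/s5c.png',cv2.resize(s[60:220,300:480,::-1],None,fx=4,fy=3.6,interpolation=cv2.INTER_CUBIC))
cv2.imwrite('pics/w5c.png',cv2.resize(w[170:270,230:410,::-1],None,fx=4,fy=4,interpolation=cv2.INTER_CUBIC))
E
```

```text
[0.63883872 0.19886554 0.13226656] 10.65 [-0.46485119  0.04163076 -0.58706604]
```

View pics/w5c.png

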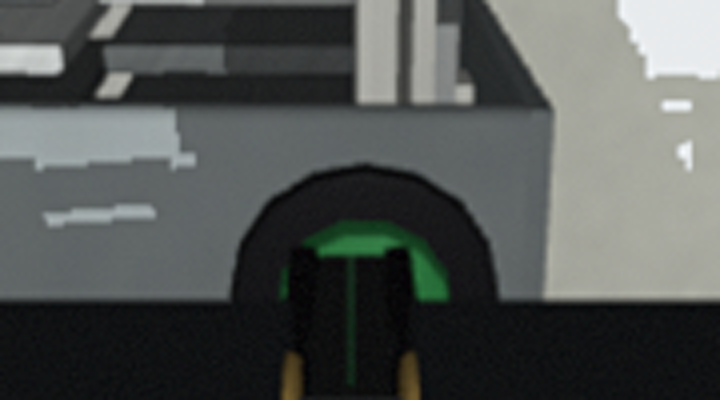

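View pics/s5c.png

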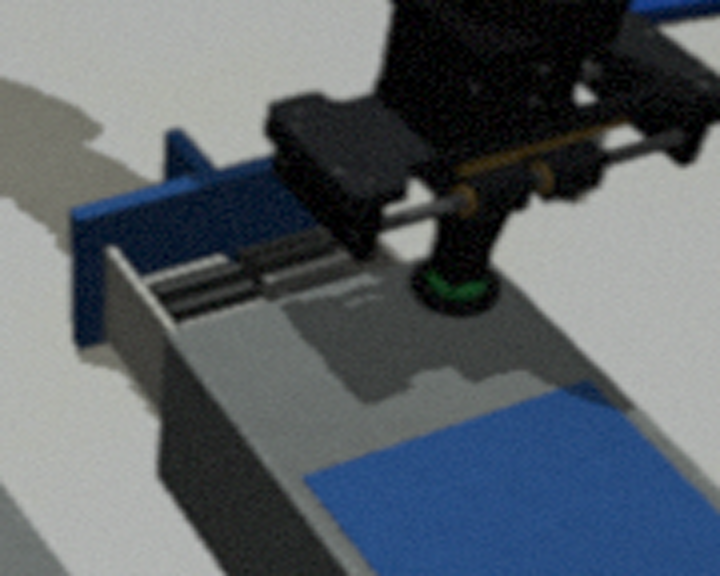

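The tip sits centred on the button at about (350,250) in the wrist crop, just touching. I'll press on in small steps.

Call:
carry_out(targets=[[[0,2,0],[0,0,0]],[[0,2,0],[0,0,0]],[[0,1,0],[0,0,0]],[[0,0,0],[0,0,0]]])

```text
time_s: 11.15
tool_pos: [0.6394, 0.1989, 0.1281]
tool_rot: [-90.1, -0.0, 83.9]
force: [-0.7, -1.0, 4.8]
grip_width: 0.0001
```

Call:
carry_out(targets=[[[0,1,0],[0,0,0]],[[0,1,0],[0,0,0]],[[0,0,0],[0,0,0]],[[0,0,0],[0,0,0]]])

```text
time_s: 11.55
tool_pos: [0.6394, 0.1989, 0.1274]
tool_rot: [-90.1, -0.0, 83.9]
force: [-2.4, -1.0, 10.0]
grip_width: 0.0002
```

```bash
python3 - <<'E'
from wr import *
o=env.get_obs(); print(o['tool_pos'],o['time_s'],o['force'])
s=save('scene','s6.png')
E
```

```text
[0.63941899 0.19892188 0.12744413] 11.55 [-2.40263435 -0.97438222 10.04760544]
```

View pics/s6.png

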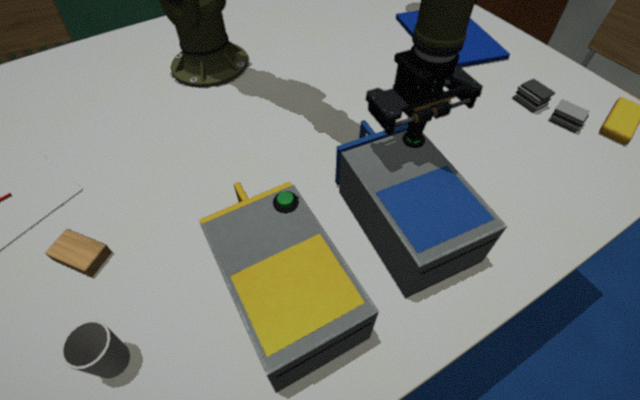

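The button is bottomed at 10 N and the tray is running home, nearly there, with its handle at (368,130). I'll lift off.

Call:
carry_out(targets=[[[0,-5,0],[0,0,0]],[[0,-10,0],[0,0,0]],[[0,-20,0],[0,0,0]],[[0,-30,0],[0,0,0]],[[0,-30,0],[0,0,0]],[[0,-15,0],[0,0,0]],[[0,0,0],[0,0,0]],[[0,0,0],[0,0,0]],[[0,0,0],[0,0,0]],[[0,0,0],[0,0,0]]])

```text
time_s: 12.6
tool_pos: [0.6382, 0.1987, 0.2336]
tool_rot: [-89.8, 0.1, 83.9]
force: [-0.7, -1.0, -0.4]
grip_width: 0.0006
```

Call:
carry_out(targets=[[[0,0,0],[0,0,0]],[[15,0,15],[0,0,0]],[[25,0,25],[0,0,0]],[[25,0,25],[0,0,0]],[[25,0,25],[0,0,0]],[[25,0,25],[0,0,0]],[[15,0,15],[0,0,0]],[[0,0,0],[0,0,0]],[[0,0,0],[0,0,0]],[[0,0,0],[0,0,0]]])

```text
time_s: 13.6
tool_pos: [0.5249, 0.3401, 0.2354]
tool_rot: [-90.0, 0.1, 83.7]
force: [-0.1, 0.3, -0.1]
grip_width: 0.0008
```

```bash
python3 - <<'E'
from wr import *
o=env.get_obs(); print(o['tool_pos'],o['time_s'],o['force'])
a=cv2.imread('pics/t0.png');b=save('top','t7.png')[:,:,::-1]
s0=cv2.imread('pics/s0.png');s=save('scene','s7.png')[:,:,::-1]
f=lambda a:cv2.convertScaleAbs(cv2.resize(a[180:260,190:320],None,fx=3,fy=3),alpha=2)
g=lambda a:cv2.resize(a[110:210,190:320],None,fx=3,fy=2.5) if 0 else cv2.resize(a[110:190,320:450],None,fx=3,fy=3)
cv2.imwrite('pics/cmp.png',np.vstack([np.hstack([f(a),f(b)]),np.hstack([g(s0),g(s)])]))
E
```

```text
[0.52491776 0.34013128 0.23542029] 13.6 [-0.06242244  0.27460461 -0.12102742]
```

View pics/cmp.png

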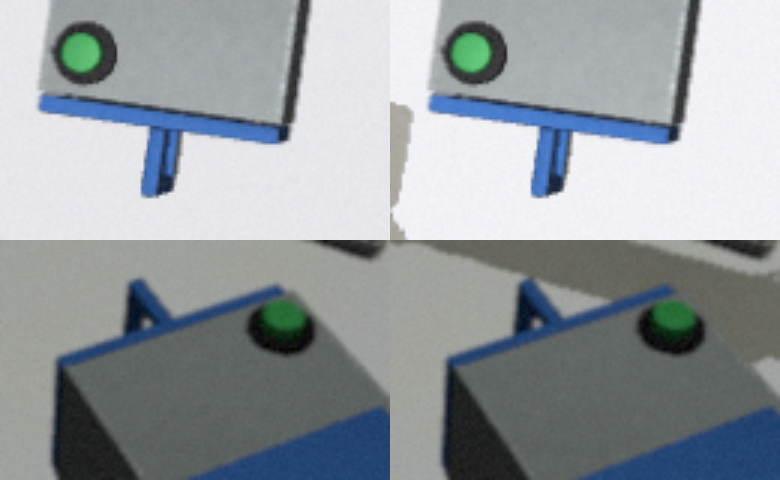

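View pics/t7.png

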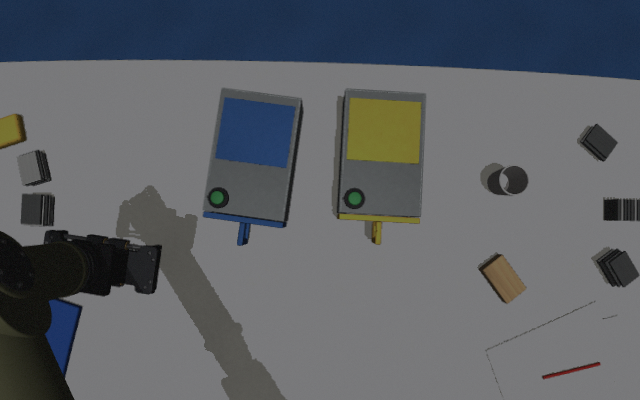

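In the before/after crops the tray is fully home, with the handle end at the same pixels, and the button is up. The yellow tray at (379,218) is unchanged and the arm is clear, so I'm handing in.

```bash
python3 -c "
from cell import env
print(env.sign_off())"
```

```text
the job is handed in; nothing more can be done
None
```

The job is done and handed in at about 13.7 s of the 48 s allowed. I pulled the blue tray out by its handle until it locked, let go, then pressed the green button, and the tray ran home.

- **Lock:** I pulled the tray about 107 mm. When I eased back it stopped at about 99 mm out and the force changed sign, which showed the lock was holding.
- **Standing open:** I let go at about 8 s. Pictures at 8.65 s, 9.95 s and 10.65 s showed the tray open by itself with the plates in view, so it stood for over 2 s.
- **Button:** The first press move stopped just short with no clear contact force. I then pressed further in small steps until it bottomed at about 10 N.
- **Final check:** The last top and scene pictures match the starting ones, with the blue tray fully home and its button up. The yellow tray still looks shut and the neighbouring objects are where they were. The arm was clear, with the force near zero.

The position estimates from the three cameras differed by 2–5 mm; that did not affect the grasp or the press. No check failed. The joint positions themselves can't be read, so "home" and "shut" rest on the pictures.

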